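Rack the pressing weights in order of size

TASK

Put the four steel pressing weights away on the oak rack in order of size, one standing upright and centred on each grey felt pad: the largest on the pad beside the turned wooden post, then the next smaller, and so on to the smallest at the far end. Do not topple a weight on the way, and leave the small blue-and-white glass jar that stands among them where it is.

Things in the scene. Friction and masses are not known exactly. Their poses are not given: they have to be found in the camera images.
- weight_66: The largest of four loose pressing weights: upright polished steel cylinder 66 mm in diameter and 46 mm high, on its top a brass stem 12 mm thick that carries a dark wooden grip knob, an upright cylinder 18 mm in diameter from 60 to 80 mm above the underside (80 mm is the full height). Origin: centre of the underside; z is up along its axis, x and y mean nothing (round).
- weight_56: The second largest of four loose pressing weights: upright polished steel cylinder 56 mm in diameter and 38 mm high, on its top a brass stem 12 mm thick that carries a dark wooden grip knob, an upright cylinder 18 mm in diameter from 52 to 72 mm above the underside (72 mm is the full height). Origin: centre of the underside; z is up along its axis, x and y mean nothing (round).
- weight_46: The second smallest of four loose pressing weights: upright polished steel cylinder 46 mm in diameter and 30 mm high, on its top a brass stem 12 mm thick that carries a dark wooden grip knob, an upright cylinder 18 mm in diameter from 44 to 64 mm above the underside (64 mm is the full height). Origin: centre of the underside; z is up along its axis, x and y mean nothing (round).
- weight_36: The smallest of four loose pressing weights: upright polished steel cylinder 36 mm in diameter and 22 mm high, on its top a brass stem 12 mm thick that carries a dark wooden grip knob, an upright cylinder 18 mm in diameter from 36 to 56 mm above the underside (56 mm is the full height). Origin: centre of the underside; z is up along its axis, x and y mean nothing (round).
- pad_a: Round grey felt-covered rigid pad 72 mm in diameter, 8 mm thick, with a small white dot at its centre, fixed on the light oak rack board (384 x 96 x 14 mm, long way roughly along world y); number 1 of 4 in the straight row a, b, c, d, 76 mm from centre to centre. Origin: centre of the pad's underside, which lies on the board 14 mm above the worktop; its top face is 8 mm above the origin. y runs along the row from d to a, z up.
- pad_b: Round grey felt-covered rigid pad 72 mm in diameter, 8 mm thick, with a small white dot at its centre, fixed on the light oak rack board (384 x 96 x 14 mm, long way roughly along world y); number 2 of 4 in the straight row a, b, c, d, 76 mm from centre to centre. Origin: centre of the pad's underside, which lies on the board 14 mm above the worktop; its top face is 8 mm above the origin. y runs along the row from d to a, z up.
- pad_c: Round grey felt-covered rigid pad 72 mm in diameter, 8 mm thick, with a small white dot at its centre, fixed on the light oak rack board (384 x 96 x 14 mm, long way roughly along world y); number 3 of 4 in the straight row a, b, c, d, 76 mm from centre to centre. Origin: centre of the pad's underside, which lies on the board 14 mm above the worktop; its top face is 8 mm above the origin. y runs along the row from d to a, z up.
- pad_d: Round grey felt-covered rigid pad 72 mm in diameter, 8 mm thick, with a small white dot at its centre, fixed on the light oak rack board (384 x 96 x 14 mm, long way roughly along world y); number 4 of 4 in the straight row a, b, c, d, 76 mm from centre to centre. Origin: centre of the pad's underside, which lies on the board 14 mm above the worktop; its top face is 8 mm above the origin. y runs along the row from d to a, z up.
- end_post: Dark turned wooden post 24 mm in diameter, 45 mm high, fixed on the rack board in line with the pads, 60 mm beyond the centre of the end pad: at some starts it stands beside pad a, at others beside pad d. The other end has only a small flat brass button, 14 mm across and 4 mm high. Origin: centre of its underside, on the board.
- jar: Bystander: small glass jar with blue contents and a white screw lid, 48 mm in diameter, 58 mm high, loose, standing among the weights at the start. Origin: centre of its underside.
Not all that is in view belongs to the job. What is shaped like the weight_66 but orange is not meant. Leave any red look-alike of the weight_36 alone.

How it is judged:
By the outcome, as a careful person would: the job done as asked, in the order asked, and still so for the second after the job is handed in, with the robot touching nothing.
It also fails if it takes over 99 s, if anything falls off the work surface, if the arm or the gripper's body presses on something with over 40 N, if the wrist force passes 120 N, or if a joint passes its speed limit or range.

ROBOT

A 6-joint arm with a two-finger parallel gripper is mounted at the origin on a cart in front of the work surface, level with it; the furniture and walls round the work are solid. World frame = base frame: x ahead of the robot, y to its left, z up, the work surface at z = 0. Lengths are in mm, angles in rad, forces in N, time in s.
With the tool pointing down it reaches from about 275 to 1000 mm from the base axis. Payload 8.4 kg.
Tool frame: the origin (TCP) lies at the very end of the fingers, on their centre line; the grasp point (between the pads) lies 19 mm behind it; z points along the fingers, y is the direction in which the jaws open and shut (so a half turn about z gives the same grasp; the last joint's range is limited). The gripper opens to 85 mm and grips with 20 to 120 N. Pads are 22 mm wide; open, the fingers measure 114 mm over their backs; the gripper's body (76 mm by 85 mm) begins 54 mm behind the grasp point. The pads swing forward as they close: fully open they stand 13 mm farther back than shut.
Start: joints at [1.164, 0.353, 1.633, -0, 1.155, -0.002], TCP at [246.146, 574.491, 231.281] pointing down, gripper open.
Joint ranges: [-2.63, 2.63], [-0.92, 2.1], [0.06, 2.66], [-1.3, 4.44], [0, 2.69], [-3.02, 3.02]. Speed limits (rad/s): [2.22, 2.22, 2.79, 3.14, 3.14, 3.14].

INTERFACE

Orientations are given as [roll, pitch, yaw] about the fixed x, y, z axes, in that order (R = Rz(yaw) Ry(pitch) Rx(roll)).
In Python, from rig import readout, grab_frame, calibration, r gives the robot as it stands. The module is installed in compiled form; this text tells all that it offers.
- The arm moves only by the tool play_rows, never from a script. Its argument "rows" is a list of rows, each a list of 3 entries, a list of its own where there are three numbers: the closure in counts, from 0 (fully open) to 255 (shut), then the shift along the tool's x, y, z in cm, then the turn, a rotation vector about the tool's x, y, z in rad. In form: [[gripper, [dx, dy, dz], [rx, ry, rz]], ...]. A call has 1 to 12 rows; each row is the pose to reach, as a shift and turn from the pose commanded when the call began, along the tool's axes at that moment; what a row does not reach only later rows make up. A row lasts 1/12 s, in which the tool goes at most 41.7 mm and 7.16 degrees, less where a joint would pass 70% of its speed; a pose out of reach is approached as far as the arm can. A call with a gripper value outside its range is refused whole. The fingers move at their own pace and stop on an object; "squeeze" is the grip in N (left out, the last holds). Time passes only in rows, so rows that repeat a pose let the fingers close. It gives the time, the measured TCP pose, the force and the opening at its end, in the units of the state.
- readout.sense(): the state, without advancing time (a new reading comes with each control period).
- grab_frame(name): name is "scene" or "top" or "wrist"; returns (picture, depth): 400x640x3 uint8, red, green, blue; 400x640 float32, mm along the optical axis (not along the pixel's ray), 0 where there is no reading.
- calibration(name): a dict with "vfov" (degrees; the focal length in pixels is half the picture's height over the tangent of half this angle, whatever the lens; pixels are square), "cx", "cy" (the principal point, pixels), "k1" (the pictures are not rectified: a ray, as slopes to the right and down, at radius r is drawn at 1 + k1 r^2 times it, then the intrinsics apply), "cam_to_world" (4x4, takes a point from camera to world coordinates). Camera axes: x right, y down, z forward; pixel columns grow to the right and rows downward; lengths in mm; the calibration is good to about 2 mm. A picture is of the moment at which its call begins: read the wrist's pose just before it. calibration takes no time and is no camera call; for the wrist camera it gives the pose at the moment of the call.
- r.sign_off(): hands the job in, once; it reports no verdict.
The state is a dict: "clock": time; "qpos": joint angles; "qvel": joint speeds; "joint_efforts": joint torques, N m; "eef_pos": TCP position; "tcp_rot": TCP orientation; "contact_force": force on the tool from outside, world axes, zero at the start; "wrist_torque": the same for the moment, N m; "opening": opening from 0.0 (shut) to 1.0 (fully open).
Only numpy, scipy, OpenCV 4.12 (cv2) and the standard library are available. Lean on these libraries where they do the work, as an engineer would, in place of code of your own. Each camera call takes 0.05 s, during which the arm holds its last target.

## Working session

There is one attempt and no reset: what is moved stays moved. The work goes in short steps, Python scripts to look and compute and a tool call to move; the robot and the scene stay as the last step left them, time stands still between calls to the robot, and variables do not carry over. Pictures are saved under pics/ and viewed, and the job is handed in when it is done.

Besides the shell and the picture viewer there is one more tool, called as name(argument=value, ...), one argument or row to a line, values as JSON. play_rows: Moves the arm, as the interface text tells. Its arguments: {"type":"object","properties":{"rows":{"type":"array"},"squeeze":{"type":"number"}},"required":["rows"]}

```bash
mkdir -p pics; cat > h.py <<'E'
import numpy as np, cv2
from rig import readout, grab_frame, calibration, r
def K(c):
    f=200/np.tan(np.radians(c['vfov'])/2); return f
def save(n,p): cv2.imwrite('pics/'+n,cv2.cvtColor(p,cv2.COLOR_RGB2BGR))
def ray(c,u,v):
    f=K(c); d=np.array([(u-c['cx'])/f,(v-c['cy'])/f]); s=d.copy()
    for _ in range(20): s=d/(1+c['k1']*(s@s))
    M=np.array(c['cam_to_world']); return M[:3,3], M[:3,:3]@np.array([s[0],s[1],1])
def plane(c,u,v,z):
    o,d=ray(c,u,v); return o+d*(z-o[2])/d[2]
def pt(c,u,v,dep):
    o,d=ray(c,u,v); return o+d*dep
E
python3 - <<'E'
from h import *
import pickle
for n in ['scene','top','wrist']:
    c=calibration(n); p,d=grab_frame(n); save(n+'0.png',p); pickle.dump((c,p,d),open(n+'0.pkl','wb')); print(n,c)
print(readout.sense())
E
```

```text
scene {'vfov': 43.64167909497016, 'cx': 325.053110249865, 'cy': 205.91885274054005, 'k1': 0.030729950265885275, 'cam_to_world': array([[ 8.54893610e-01, -3.51449691e-01,  3.81628131e-01,
        -6.78456349e+00],
       [-5.18799136e-01, -5.82085172e-01,  6.26118447e-01,
        -8.94642108e+02],
       [ 2.09094124e-03, -7.33253004e-01, -6.79952690e-01,
         1.06827954e+03],
       [ 0.00000000e+00,  0.00000000e+00,  0.00000000e+00,
         1.00000000e+00]])}
top {'vfov': 53.289525604555116, 'cx': 321.63171978447997, 'cy': 197.14066799153463, 'k1': -0.01334106281846326, 'cam_to_world': array([[ 2.19399837e-03, -9.90993186e-01,  1.33894329e-01,
         3.64236605e+02],
       [-9.99679539e-01, -5.55026931e-03, -2.46984605e-02,
         6.61178287e+01],
       [ 2.52191557e-02, -1.33797232e-01, -9.90687789e-01,
         1.36434251e+03],
       [ 0.00000000e+00,  0.00000000e+00,  0.00000000e+00,
         1.00000000e+00]])}
wrist {'vfov': 61.407754527172685, 'cx': 316.42251398977106, 'cy': 198.82184478466476, 'k1': -0.06717282541646193, 'cam_to_world': array([[ 3.92744670e-01,  8.
[... 279 characters left out ...]
0e+00,
         1.00000000e+00]])}
{'clock': 0.15, 'qpos': array([ 1.16357473e+00,  3.53504149e-01,  1.63396379e+00, -5.78346681e-06,
        1.15520241e+00, -2.40284249e-03]), 'qvel': array([ 0.00034441, -0.00255692, -0.00322055, -0.00051889,  0.00024835,
       -0.00099932]), 'joint_efforts': array([-6.17925252e-04, -6.05638576e+01, -3.42340994e+01, -1.00241436e-04,
        6.19367202e-03, -4.12961595e-05]), 'eef_pos': array([246.01581879, 574.14584884, 230.72450842]), 'tcp_rot': array([-3.14051495e+00,  2.69909422e-06,  2.73677624e+00]), 'contact_force': array([0.80552334, 0.41972867, 0.16042685]), 'wrist_torque': array([0.0412071 , 0.00560451, 0.04429505]), 'opening': 0.9986095005138681}
```

View pics/scene0.png

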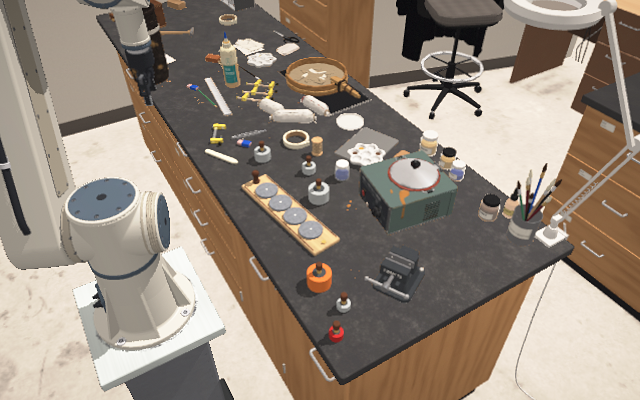

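View pics/top0.png

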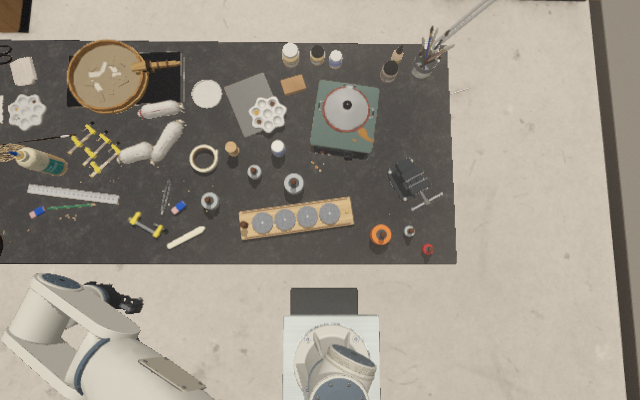

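View pics/wrist0.png

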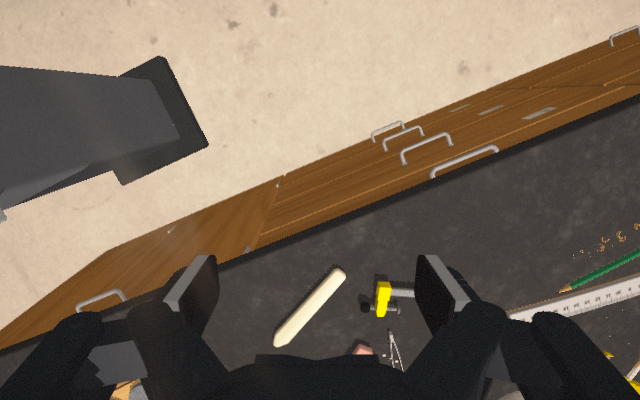

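```bash
python3 - <<'E'
from h import *
import pickle
c,p,d=pickle.load(open('top0.pkl','rb'))
save('t1.png',cv2.resize(p[140:265,190:350],None,fx=5,fy=4.8,interpolation=cv2.INTER_CUBIC)[:600])
save('t2.png',cv2.resize(p[200:265,360:450],None,fx=8,fy=8,interpolation=cv2.INTER_CUBIC))
c,p,d=pickle.load(open('scene0.pkl','rb'))
save('s1.png',cv2.resize(p[130:260,230:370],None,fx=4.6,fy=4.6,interpolation=cv2.INTER_CUBIC))
E
```

```text
(no output)
```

View pics/t1.png

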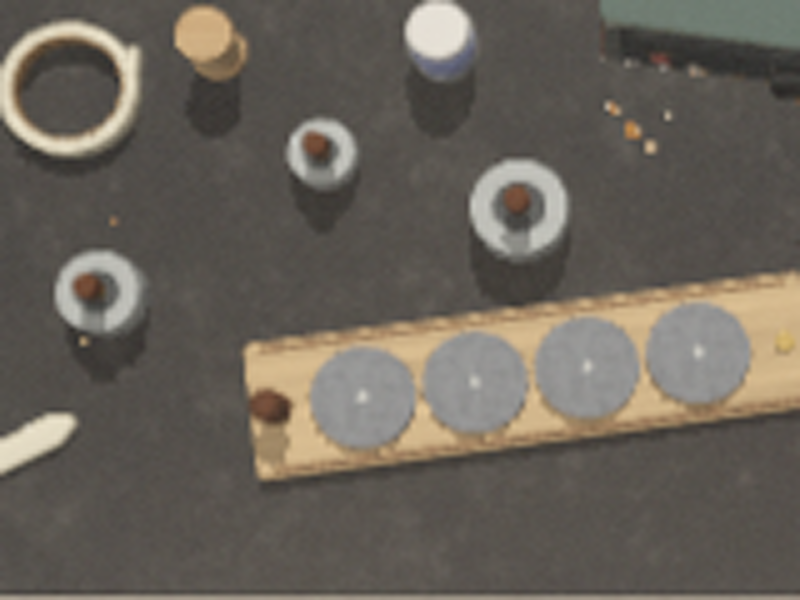

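View pics/t2.png

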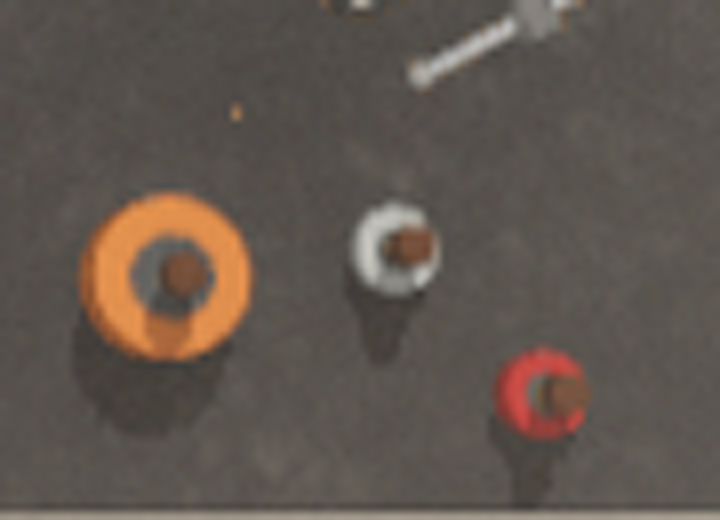

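View pics/s1.png

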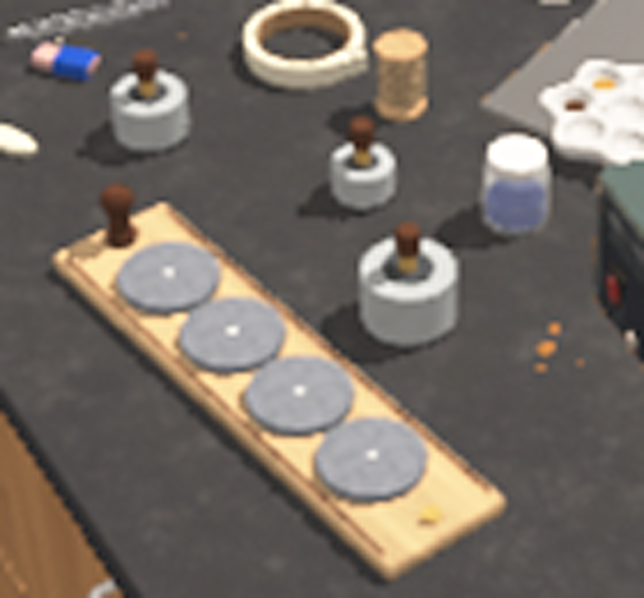

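```bash
python3 - <<'E'
from h import *
import pickle
T=pickle.load(open('top0.pkl','rb'));S=pickle.load(open('scene0.pkl','rb'))
def tri(a,b):
    (o1,d1),(o2,d2)=a,b; A=np.c_[d1,-d2]; t=np.linalg.lstsq(A,o2-o1,rcond=None)[0]
    P,Q=o1+t[0]*d1,o2+t[1]*d2; return (P+Q)/2,np.linalg.norm(P-Q)
def brown(I,u,v,w=7):
    p=I[1].astype(int); R,G,B=p[...,0],p[...,1],p[...,2]
    m=(R-B>25)&(R<140)&(R>1.35*G-5)&(R-G>14)
    yy,xx=np.nonzero(m[v-w:v+w+1,u-w:u+w+1]); return xx.mean()+u-w,yy.mean()+v-w,len(xx),xx.min()+u-w,xx.max()+u-w,yy.min()+v-w,yy.max()+v-w
def dot(I,u,v,w=3):
    g=I[1].astype(float).mean(2)[v-w:v+w+1,u-w:u+w+1]; g=np.clip(g-np.median(g)-8,0,None)
    yy,xx=np.mgrid[-w:w+1,-w:w+1]; return u+(g*xx).sum()/g.sum(), v+(g*yy).sum()/g.sum()
print('knobs')
for n,H,t,s in [('66',80,(293,181),(318,182)),('56',72,(207,200),(262,145)),('46',64,(253,170),(308,160)),('36',56,(411,231),(343,296))]:
    bt=brown(T,*t,w=5); bs=brown(S,*s,w=6)
    pl=plane(T[0],bt[0],bt[1],H-4); ps=plane(S[0],bs[0],bs[1],H-9)
    print(n,np.round(bt,1),np.round(bs,1),pl.round(1),ps.round(1),[x.round(1) for x in tri(ray(T[0],*bt[:2]),ray(S[0],*bs[:2]))])
print('pads'); Q=[]
for t,s in [((262,222),(266,189)),((285,219),(280,202)),((307,216),(295,215)),((330,213),(311,229))]:
    a=dot(T,*t);b=dot(S,*s); P=plane(T[0],*a,22);P2=plane(S[0],*b,22);Q.append((P+P2)/2)
    print(np.round(a,1),np.round(b,1),P.round(1),P2.round(1),[x.round(1) for x in tri(ray(T[0],*a),ray(S[0],*b))])
print([np.linalg.norm(Q[i+1]-Q[i]).round(1) for i in range(3)])
E
```

```text
knobs
66 [293. 181.  21. 291. 295. 179. 183.] [318.1 181.4  35.  316.  320.  178.  185. ] [591.2 127.9  76. ] [592.3 130.3  71. ] [array([591.4, 128.2,  73. ]), np.float64(0.6)]
56 [207.2 199.2  20.  205.  210.  197.  201. ] [261.1 143.5  29.  259.  263.  141.  147. ] [530.4 407.1  68. ] [533.1 411.9  63. ] [array([530.9, 407.4,  66.5]), np.float64(0.6)]
46 [252.7 169.5  15.  251.  255.  168.  171. ] [308.1 158.2  34.  306.  311.  155.  162. ] [631.8 262.9  60. ] [634.8 266.9  55. ] [array([632.3, 263. ,  58.5]), np.float64(0.5)]
36 [411.1 230.4  17.  409.  413.  229.  232. ] [343.7 296.1  54.  341.  347.  292.  301. ] [ 432.2 -262.9   52. ] [ 433.4 -263.6   47. ] [array([ 432.7, -264.1,   47.9]), np.float64(0.6)]
pads
[262.  222.2] [266.2 188.7] [459.7 232.9  22. ] [461.6 235.4  22. ] [array([459.9, 232.3,  25. ]), np.float64(0.8)]
[284.5 219.1] [280.1 201.4] [470.4 157.7  22. ] [471.5 158.8  22. ] [array([470.6, 157.5,  23.4]), np.float64(0.6)]
[307.  215.9] [294.7 214.4] [481.5  81.8  22. ] [482.2  84.   22. ] [array([481.2,  81.8,  24.3]), np.float64(0.2)]
[329.3 212.8] [310.4 228.3] [492.3   6.7  22. ] [493.4   8.2  22. ] [array([492.3,   6.7,  23.9]), np.float64(0.4)]
[np.float64(76.6), np.float64(76.1), np.float64(76.3)]
```

```bash
cat >> h.py <<'E'
from scipy.spatial.transform import Rotation as Ro
def delta(target,yaw=None):
    s=readout.sense(); R=Ro.from_euler('xyz',s['tcp_rot'])
    dp=R.inv().apply(np.array(target)-s['eef_pos'])/10
    out=[dp.round(2)]
    if yaw is not None: out.append((R.inv()*Ro.from_euler('xyz',[np.pi,0,yaw])).as_rotvec().round(3))
    return s['clock'],s['eef_pos'].round(1),s['tcp_rot'].round(3),out,s['opening']
E
python3 -c "
from h import *
print(delta([575,128,235],1.715))"
```

```text
(0.15, array([246. , 574.1, 230.7]), array([-3.141,  0.   ,  2.737]), [array([-47.81, -28.05,  -0.4 ]), array([-1.000e-03,  1.000e-03,  1.022e+00])], 0.9986095005138681)
```

play_rows(
  rows=[
    [120,[-4,-2.3,0],[0,0,0.1]],
    [120,[-8,-4.7,0],[0,0,0.2]],
    [120,[-12,-7,0],[0,0,0.3]],
    [120,[-16,-9.4,0],[0,0,0.4]],
    [120,[-20,-11.7,0],[0,0,0.5]],
    [120,[-24,-14,0],[0,0,0.6]],
    [120,[-28,-16.4,0],[0,0,0.7]],
    [120,[-32,-18.8,0],[0,0,0.8]],
    [120,[-36,-21.1,0],[0,0,0.9]],
    [120,[-40,-23.5,0],[0,0,1.022]],
    [120,[-43,-25.2,0],[0,0,1.022]],
    [120,[-46,-27,0],[0,0,1.022]],
  ],
  squeeze=50,
)

```text
clock: 1.15
eef_pos: [543.7, 170.1, 231.2]
tcp_rot: [-3.142, -0.0, 1.714]
contact_force: [0.4, 0.3, -0.2]
opening: 0.528
```

```bash
python3 -c "
from h import *
print(delta([575,128,235],1.715))
c=calibration('wrist');p,d=grab_frame('wrist');save('w1.png',p);import pickle;pickle.dump((c,p,d),open('w1.pkl','wb'));print(c['cam_to_world'])"
```

```text
(1.15, array([543.7, 170.1, 231.2]), array([-3.142, -0.   ,  1.714]), [array([-4.62,  2.5 , -0.38]), array([-0.   , -0.   , -0.001])], 0.5282676757862812)
[[ 9.89607183e-01  1.37914713e-01  4.07081759e-02  5.33174167e+02]
 [ 1.43797132e-01 -9.49307850e-01 -2.79529946e-01  2.40674434e+02]
 [ 9.32985541e-05  2.82478561e-01 -9.59273607e-01  3.73840055e+02]
 [ 0.00000000e+00  0.00000000e+00  0.00000000e+00  1.00000000e+00]]
```

View pics/w1.png

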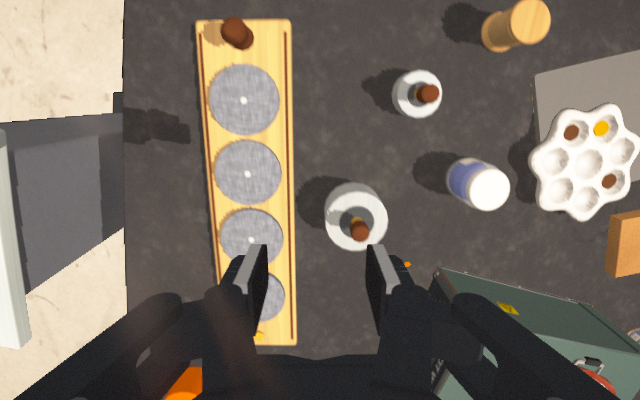

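```bash
cat >> h.py <<'E'
def brownb(I,u,v,w=14):
    p=I[1].astype(int); R,G,B=p[...,0],p[...,1],p[...,2]
    m=((R-B>25)&(R<150)&(R-G>14)&(R>1.4*G)).astype(np.uint8)
    M=np.zeros_like(m); M[v-w:v+w+1,u-w:u+w+1]=m[v-w:v+w+1,u-w:u+w+1]
    n,l,st,ce=cv2.connectedComponentsWithStats(M); i=1+np.argmax(st[1:,4]); return ce[i],st[i]
def dot(I,u,v,w=4):
    g=I[1].astype(float).mean(2)[v-w:v+w+1,u-w:u+w+1]; g=np.clip(g-np.median(g)-20,0,None)
    yy,xx=np.mgrid[-w:w+1,-w:w+1]; return u+(g*xx).sum()/g.sum(), v+(g*yy).sum()/g.sum()
E
python3 - <<'E'
from h import *
import pickle
W=pickle.load(open('w1.pkl','rb'))
for n,H,u,v in [('66',80,360,231),('46',64,429,93)]:
    ce,st=brownb(W,u,v); print(n,ce,st,plane(W[0],*ce,H-5).round(1), W[2][v-2,u])
for u,v in [(243,100),(247,174),(251,240)]:
    a=dot(W,u,v); print(np.round(a,1),plane(W[0],*a,22).round(1))
E
```

```text
66 [358.75328947 230.09868421] [350 220  19  21 304] [590.2 128.7  75. ] 313.9184
46 [426.83227848  93.3164557 ] [415  85  24  18 316] [631.  261.7  59. ] 294.75522
[243.2  99.9] [459.9 230.7  22. ]
[247.1 173.6] [470.7 155.4  22. ]
[250.9 239.4] [481.5  80.1  22. ]
```

```bash
python3 -c "
from h import *
print(delta([590.7,128.5,120],1.715), delta([590.7,128.5,52])[3])"
```

```text
(1.2, array([547.8, 164.8, 231.4]), array([3.139e+00, 3.000e-03, 1.713e+00]), [array([-4.17,  3.7 , 11.16]), array([ 0.003,  0.003, -0.002])], 0.5317601319391757) [array([-4.14,  3.68, 17.96])]
```

play_rows(
  rows=[
    [120,[0,0,0],[0,0,0]],
    [120,[0,0,0],[0,0,0]],
    [120,[0,0,0],[0,0,0]],
    [120,[0,0,0],[0,0,0]],
  ],
)

```text
clock: 1.53
eef_pos: [542.1, 173.1, 231.2]
tcp_rot: [-3.141, -0.0, 1.716]
contact_force: [-0.6, 0.8, -0.4]
opening: 0.527
```

```bash
python3 -c "
from h import *
print(delta([590.7,128.5,120],1.715), delta([590.7,128.5,52])[3])"
```

```text
(1.5333, array([542.1, 173.1, 231.2]), array([-3.141, -0.   ,  1.716]), [array([-5.11,  4.17, 11.11]), array([-0.001, -0.   ,  0.001])], 0.5269999816876954) [array([-5.12,  4.17, 17.91])]
```

play_rows(
  rows=[
    [120,[-1.7,1.4,3],[0,0,0]],
    [120,[-3.4,2.8,6],[0,0,0]],
    [120,[-5.1,4.2,9],[0,0,0]],
    [120,[-5.1,4.2,11],[0,0,0]],
    [120,[-5.1,4.2,11],[0,0,0]],
    [120,[-5.1,4.2,11],[0,0,0]],
    [120,[-5.1,4.2,11],[0,0,0]],
  ],
)

```text
clock: 2.12
eef_pos: [591.9, 128.8, 122.6]
tcp_rot: [3.14, -0.0, 1.716]
contact_force: [-0.3, 0.6, 0.2]
opening: 0.529
```

```bash
python3 -c "
from h import *
print(delta([590.7,128.5,52],1.715))
c=calibration('wrist');p,d=grab_frame('wrist');save('w2.png',p);import pickle;pickle.dump((c,p,d),open('w2.pkl','wb'))"
```

```text
(2.1167, array([591.9, 128.8, 122.6]), array([ 3.14 , -0.   ,  1.716]), [array([-0.02, -0.13,  7.06]), array([ 0.001, -0.   ,  0.001])], 0.5287710336762702)
```

View pics/w2.png

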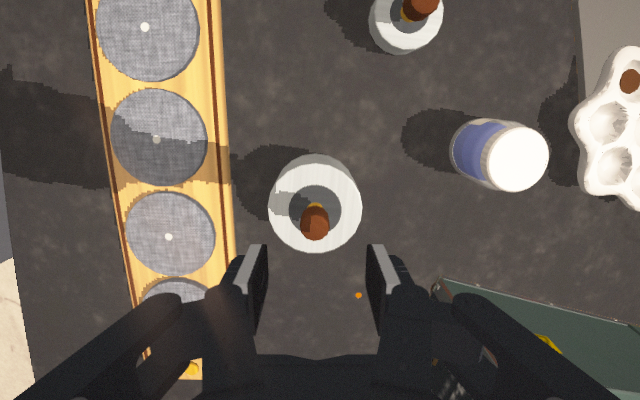

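```bash
python3 - <<'E'
from h import *
import pickle
W=pickle.load(open('w2.pkl','rb'))
for n,H,u,v in [('66',80,314,222)]:
    ce,st=brownb(W,u,v,20); print(n,ce,st,plane(W[0],*ce,H-6).round(1), W[2][v,u])
for u,v in [(145,27),(156,139),(168,237)]:
    a=dot(W,u,v); print(np.round(a,1),plane(W[0],*a,22).round(1))
E
```

```text
66 [314.18170581 222.51792336] [300 205  30  35 809] [590.4 128.7  74. ] 196.5698
[nan nan] [nan nan nan]
[155.6 135.5] [469.4 158.9  22. ]
[168.3 236.1] [480.7  81.2  22. ]h.py:28: RuntimeWarning: invalid value encountered in scalar divide
  yy,xx=np.mgrid[-w:w+1,-w:w+1]; return u+(g*xx).sum()/g.sum(), v+(g*yy).sum()/g.sum()
```

play_rows(
  rows=[
    [120,[0,-0.1,2],[0,0,0]],
    [120,[0,-0.1,4],[0,0,0]],
    [120,[0,-0.1,6],[0,0,0]],
    [120,[0,-0.1,6.8],[0,0,0]],
    [120,[0,-0.1,6.8],[0,0,0]],
    [120,[0,-0.1,6.8],[0,0,0]],
    [255,[0,-0.1,6.8],[0,0,0]],
    [255,[0,-0.1,6.8],[0,0,0]],
    [255,[0,-0.1,6.8],[0,0,0]],
    [255,[0,-0.1,6.8],[0,0,0]],
    [255,[0,-0.1,6.8],[0,0,0]],
  ],
  squeeze=70,
)

```text
clock: 3.08
eef_pos: [591.2, 127.6, 54.7]
tcp_rot: [3.14, -0.0, 1.715]
contact_force: [-3.1, -0.1, 5.8]
opening: 0.179
```

```bash
python3 -c "
from h import *
print(delta([590.7,128.5,200],1.715), readout.sense()['contact_force'])"
```

```text
(3.0833, array([591.2, 127.6,  54.7]), array([ 3.14 , -0.   ,  1.715]), [array([  0.09,  -0.02, -14.53]), array([ 0.001, -0.   , -0.   ])], 0.17931211148943765) [-3.05318353 -0.11508737  5.84126123]
```

play_rows(
  rows=[
    [255,[0,0,-0.5],[0,0,0]],
    [255,[0,0,-1.5],[0,0,0]],
    [255,[0,0,-3],[0,0,0]],
    [255,[0,0,-5],[0,0,0]],
    [255,[0,0,-7],[0,0,0]],
    [255,[0,0,-9],[0,0,0]],
    [255,[0,0,-10.5],[0,0,0]],
    [255,[0,0,-11],[0,0,0]],
    [255,[0,0,-11],[0,0,0]],
    [255,[0,0,-11],[0,0,0]],
  ],
)

```text
clock: 3.92
eef_pos: [590.3, 127.3, 162.9]
tcp_rot: [-3.141, 0.0, 1.715]
contact_force: [-0.3, 0.4, -7.9]
opening: 0.184
```

```bash
python3 -c "
from h import *
print(delta([460.2,232.3,165],1.715), readout.sense()['contact_force'])
c=calibration('wrist');p,d=grab_frame('wrist');save('w3.png',p);import pickle;pickle.dump((c,p,d),open('w3.pkl','wb'))"
```

```text
(3.9167, array([590.3, 127.3, 162.9]), array([-3.141,  0.   ,  1.715]), [array([ 12.25, -11.37,  -0.2 ]), array([-0.001,  0.   , -0.   ])], 0.18405807353368486) [-0.28128772  0.41318909 -7.88447149]
```

View pics/w3.png

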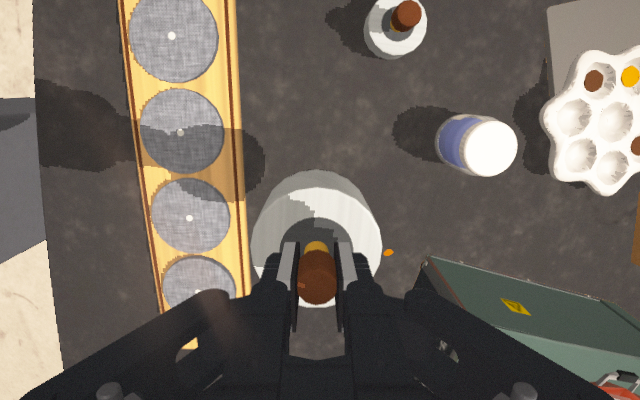

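```bash
python3 - <<'E'
from h import *
import pickle
W=pickle.load(open('w3.pkl','rb'))
for u,v in [(171,35),(179,132),(189,217)]:
    a=dot(W,u,v,6); print(np.round(a,1),plane(W[0],*a,22).round(1))
W=pickle.load(open('w2.pkl','rb'))
for u,v in [(145,27),(156,139),(168,237)]:
    a=dot(W,u,v,6); print(np.round(a,1),plane(W[0],*a,22).round(1))
E
```

```text
[171.3  35.3] [459.1 231.7  22. ]
[179.2 129.5] [469.  158.6  22. ]
[189.  217.6] [480.6  81.2  22. ]
[144.4  26.5] [459.  231.8  22. ]
[156.1 135.5] [469.8 159.   22. ]
[168.2 236.2] [480.6  81.1  22. ]
```

play_rows(
  rows=[
    [255,[0.5,-0.4,0],[0,0,0]],
    [255,[1.7,-1.5,0],[0,0,0]],
    [255,[3.5,-3.2,0],[0,0,0]],
    [255,[5.5,-5.1,0],[0,0,0]],
    [255,[7.5,-7,0],[0,0,0]],
    [255,[9.2,-8.6,0],[0,0,0]],
    [255,[10.7,-10,0],[0,0,0]],
    [255,[11.7,-11,0],[0,0,0]],
    [255,[12.1,-11.4,0],[0,0,0]],
    [255,[12.1,-11.4,0],[0,0,0]],
    [255,[12.1,-11.4,0],[0,0,0]],
  ],
)

```text
clock: 4.88
eef_pos: [460.8, 230.9, 163.3]
tcp_rot: [3.141, 0.0, 1.716]
contact_force: [-0.3, -1.2, -7.4]
opening: 0.184
```

```bash
python3 -c "
from h import *
print(delta([459.3,230.9,79],1.715), readout.sense()['contact_force'])"
```

```text
(4.8833, array([460.8, 230.9, 163.3]), array([3.141, 0.   , 1.716]), [array([ 0.02, -0.16,  8.43]), array([0.   , 0.   , 0.001])], 0.18364239799299284) [-0.25699667 -1.17393735 -7.39368509]
```

play_rows(
  rows=[
    [255,[0,-0.15,1],[0,0,0]],
    [255,[0,-0.15,3],[0,0,0]],
    [255,[0,-0.15,5],[0,0,0]],
    [255,[0,-0.15,6.5],[0,0,0]],
    [255,[0,-0.15,7.5],[0,0,0]],
    [255,[0,-0.15,8.2],[0,0,0]],
    [255,[0,-0.15,8.2],[0,0,0]],
    [255,[0,-0.15,8.2],[0,0,0]],
    [255,[0,-0.15,8.2],[0,0,0]],
  ],
)

```text
clock: 5.63
eef_pos: [459.9, 230.9, 81.9]
tcp_rot: [3.14, -0.0, 1.715]
contact_force: [-0.5, -0.3, -7.6]
opening: 0.183
```

```bash
python3 -c "
from h import *
print(delta([459.3,230.9,77],1.715), readout.sense()['contact_force'])
c=calibration('wrist');p,d=grab_frame('wrist');save('w4.png',p);import pickle;pickle.dump((c,p,d),open('w4.pkl','wb'))
c=calibration('scene');p,d=grab_frame('scene');save('s4.png',cv2.resize(p[130:260,230:370],None,fx=4.6,fy=4.6,interpolation=cv2.INTER_CUBIC))"
```

```text
(5.6333, array([459.9, 230.9,  81.9]), array([ 3.14 , -0.   ,  1.715]), [array([ 0.01, -0.05,  0.49]), array([ 0.001, -0.   , -0.   ])], 0.18302527624798642) [-0.53500475 -0.3277258  -7.55076846]
```

View pics/w4.png

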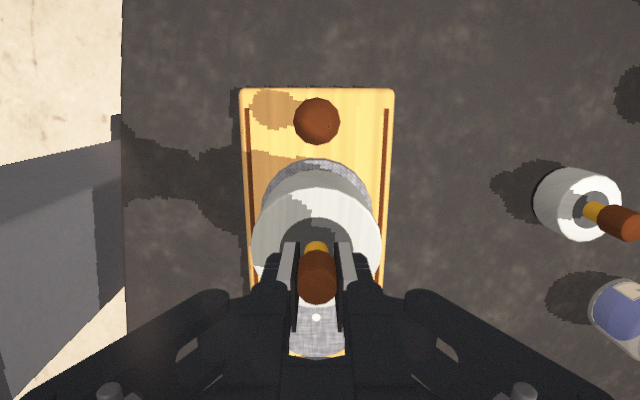

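View pics/s4.png

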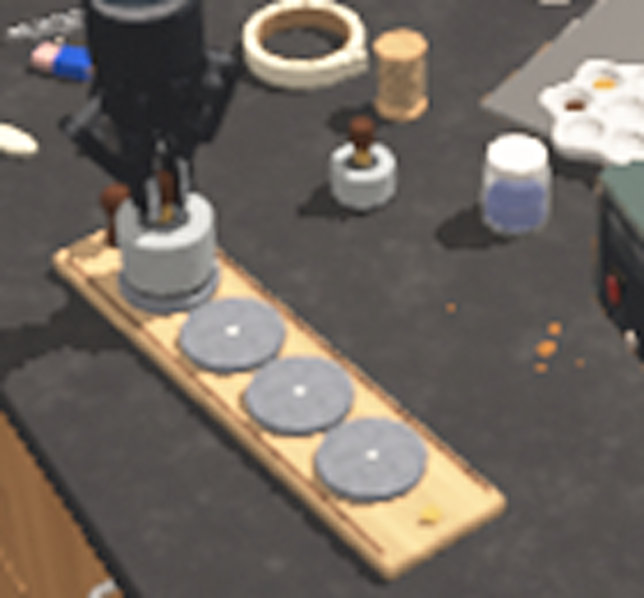

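play_rows(
  rows=[
    [255,[0,-0.05,0.1],[0,0,0]],
    [255,[0,-0.05,0.2],[0,0,0]],
    [255,[0,-0.05,0.3],[0,0,0]],
    [255,[0,-0.05,0.4],[0,0,0]],
    [255,[0,-0.05,0.4],[0,0,0]],
    [255,[0,-0.05,0.4],[0,0,0]],
  ],
)

```text
clock: 6.23
eef_pos: [458.6, 230.6, 77.2]
tcp_rot: [-3.141, 0.0, 1.715]
contact_force: [-0.6, 0.1, -8.1]
opening: 0.184
```

play_rows(
  rows=[
    [255,[0,0,0.05],[0,0,0]],
    [255,[0,0,0.1],[0,0,0]],
    [255,[0,0,0.1],[0,0,0]],
    [255,[0,0,0.1],[0,0,0]],
  ],
)

```text
clock: 6.57
eef_pos: [458.6, 230.7, 76.9]
tcp_rot: [3.141, -0.0, 1.715]
contact_force: [-5.4, -0.8, 6.4]
opening: 0.185
```

play_rows(
  rows=[
    [150,[0,0,0.08],[0,0,0]],
    [120,[0,0,0.05],[0,0,0]],
    [120,[0,0,0],[0,0,0]],
    [120,[0,0,0],[0,0,0]],
    [120,[0,0,-2],[0,0,0]],
    [120,[0,0,-4],[0,0,0]],
    [120,[0,0,-7],[0,0,0]],
    [120,[0,0,-10],[0,0,0]],
    [120,[0,0,-12],[0,0,0]],
    [120,[0,0,-12],[0,0,0]],
    [120,[0,0,-12],[0,0,0]],
    [120,[0,0,-12],[0,0,0]],
  ],
)

```text
clock: 7.57
eef_pos: [458.3, 230.4, 195.7]
tcp_rot: [-3.141, 0.0, 1.715]
contact_force: [0.4, -0.6, -0.9]
opening: 0.529
```

```bash
python3 -c "
from h import *
print(delta([530.7,407.2,200],1.715), readout.sense()['contact_force'])
c=calibration('wrist');p,d=grab_frame('wrist');save('w5.png',p);import pickle;pickle.dump((c,p,d),open('w5.pkl','wb'))"
```

```text
(7.5667, array([458.3, 230.4, 195.7]), array([-3.141,  0.   ,  1.715]), [array([16.46,  9.7 , -0.44]), array([-0.,  0., -0.])], 0.529279792277554) [ 0.36166314 -0.57126444 -0.88551358]
```

View pics/w5.png

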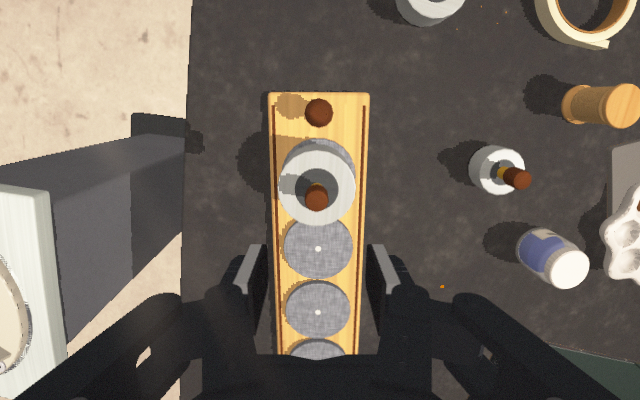

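```bash
python3 - <<'E'
from h import *
import pickle
W=pickle.load(open('w5.pkl','rb'))
P=[]
for u,v in [(318,249),(318,312)]:
    a=dot(W,u,v,6); q=plane(W[0],*a,22); P.append(q); print(np.round(a,1),q.round(1))
print('a pred',(2*P[0]-P[1]).round(1), np.linalg.norm(P[1]-P[0]))
ce,st=brownb(W,317,198,16); print(ce,st,plane(W[0],*ce,22+74).round(1))
# steel top disc outer circle z=68 : bright pixels
g=cv2.cvtColor(W[1],cv2.COLOR_RGB2GRAY)
save('w5c.png',cv2.resize(W[1][120:240,260:380],None,fx=5,fy=5))
ce,st=brownb(W,518,179,16); print('46',ce,st,plane(W[0],*ce,59).round(1))
E
```

```text
[317.7 248.3] [470.1 156.6  22. ]
[317.5 311.8] [481.   81.2  22. ]
a pred [459.2 232.   22. ] 76.22220028806655
[316.1023622  197.45275591] [305 184  24  27 508] [457.6 231.3  96. ]
46 [516.79460581 177.76348548] [502 167  30  23 482] [629.4 263.7  59. ]
```

View pics/w5c.png

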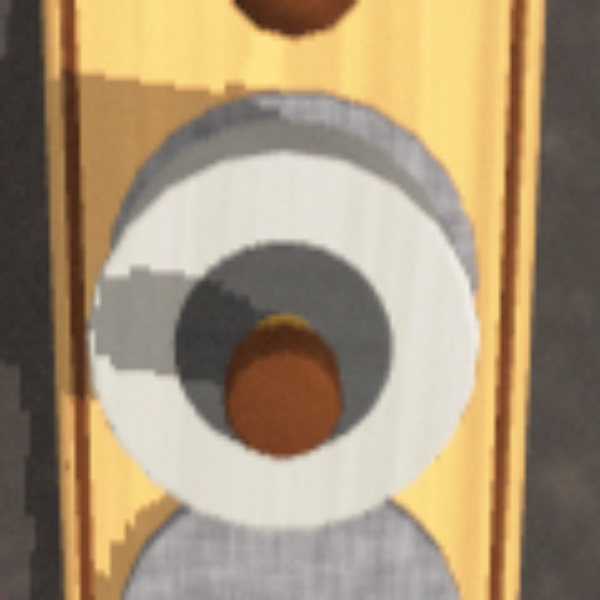

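```bash
python3 - <<'E'
from h import *
import pickle
W=pickle.load(open('w5.pkl','rb'))
for nm,u,v,z in [('L',90,338,68),('R',480,338,68),('T',287,150,68),('B',287,528,68),('padtop',297,90,22)]:
    print(nm,plane(W[0],260+u/5-.5+.1,120+v/5-.4,z).round(1))
p=plane(W[0],260+297/5,120+90/5-.4,22)
# pad centre from far edge: minus 36 along row
print((p+36*np.array([.1413,-.99,0])).round(1))
# axis shift due to image at top/bottom: midpoints
E
```

```text
L [425.9 227.4  68. ]
R [489.9 236.8  68. ]
T [453.7 263.   68. ]
B [463.1 198.9  68. ]
padtop [454.9 267.9  22. ]
[460.4 232.3  22. ]
```

play_rows(
  rows=[
    [120,[3,1.8,0],[0,0,0]],
    [120,[6,3.5,0],[0,0,0]],
    [120,[9,5.3,0],[0,0,0]],
    [120,[12,7,1],[0,0,0]],
    [120,[14.5,8.5,3],[0,0,0]],
    [120,[16,9.4,5],[0,0,0]],
    [120,[16.5,9.7,7],[0,0,0]],
    [120,[16.5,9.7,7],[0,0,0]],
    [120,[16.5,9.7,7],[0,0,0]],
    [120,[16.5,9.7,7],[0,0,0]],
  ],
)

```text
clock: 8.45
eef_pos: [530.7, 407.1, 126.2]
tcp_rot: [-3.141, 0.001, 1.715]
contact_force: [0.1, -1.2, -0.1]
opening: 0.529
```

```bash
python3 -c "
from h import *
print(delta([530.7,407.2,44],1.715))
c=calibration('wrist');p,d=grab_frame('wrist');save('w6.png',p);import pickle;pickle.dump((c,p,d),open('w6.pkl','wb'))"
```

```text
(8.45, array([530.7, 407.1, 126.2]), array([-3.141e+00,  1.000e-03,  1.715e+00]), [array([0.01, 0.01, 8.22]), array([-0.001,  0.001, -0.   ])], 0.5294244361671502)
```

View pics/w6.png

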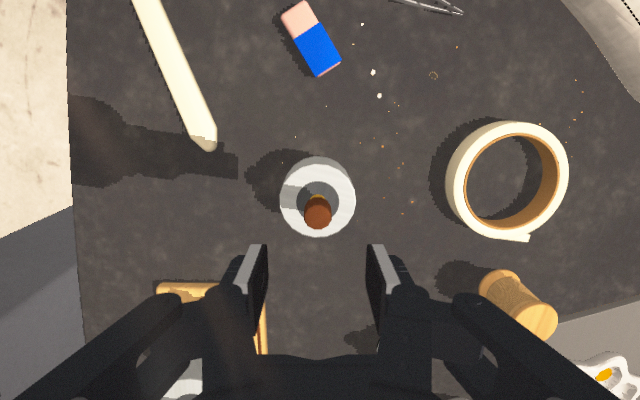

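```bash
python3 - <<'E'
from h import *
import pickle
W=pickle.load(open('w6.pkl','rb'))
ce,st=brownb(W,317,211,20); q=plane(W[0],*ce,72-6);print(ce,st,q.round(1))
print(delta([q[0]+.3,q[1]-.3,44.5]))
E
```

```text
[316.77259475 212.50437318] [304 197  28  32 686] [530.2 409.6  66. ]
(8.5, array([531.1, 407.3, 127.1]), array([ 3.141, -0.   ,  1.714]), [array([ 0.2 , -0.03,  8.26])], 0.5293724331886087)
```

play_rows(
  rows=[
    [120,[0.2,0,2],[0,0,0]],
    [120,[0.2,0,4],[0,0,0]],
    [120,[0.2,0,6],[0,0,0]],
    [120,[0.2,0,7.5],[0,0,0]],
    [120,[0.2,0,8.0],[0,0,0]],
    [120,[0.2,0,8.0],[0,0,0]],
    [255,[0.2,0,8.0],[0,0,0]],
    [255,[0.2,0,8.0],[0,0,0]],
    [255,[0.2,0,8.0],[0,0,0]],
    [255,[0.2,0,8.0],[0,0,0]],
    [255,[0.2,0,8.0],[0,0,0]],
  ],
)

```text
clock: 9.42
eef_pos: [531.3, 410.3, 48.1]
tcp_rot: [3.14, -0.001, 1.715]
contact_force: [-2.4, -1.2, 7.4]
opening: 0.182
```

play_rows(
  rows=[
    [255,[0,0,-0.5],[0,0,0]],
    [255,[0,0,-1.5],[0,0,0]],
    [255,[0,0,-3],[0,0,0]],
    [255,[0,0,-5],[0,0,0]],
    [255,[0,0,-7],[0,0,0]],
    [255,[0,0,-9],[0,0,0]],
    [255,[0,0,-11],[0,0,0]],
    [255,[0,0,-12.5],[0,0,0]],
    [255,[0,0,-13],[0,0,0]],
    [255,[0,0,-13],[0,0,0]],
    [255,[0,0,-13],[0,0,0]],
  ],
)

```text
clock: 10.33
eef_pos: [530.3, 409.5, 176.0]
tcp_rot: [-3.141, 0.0, 1.715]
contact_force: [-0.7, 0.9, -4.3]
opening: 0.184
```

```bash
python3 -c "
from h import *
print(delta([470.3,155.7,175],1.715), readout.sense()['contact_force'])"
```

```text
(10.3333, array([530.3, 409.5, 176. ]), array([-3.141,  0.   ,  1.715]), [array([-24.26,  -9.58,   0.11]), array([-0.,  0., -0.])], 0.18444725854275784) [-0.74541087  0.85879405 -4.27324614]
```

play_rows(
  rows=[
    [255,[-1,-0.4,0],[0,0,0]],
    [255,[-3,-1.2,0],[0,0,0]],
    [255,[-5.5,-2.2,0],[0,0,0]],
    [255,[-8.5,-3.3,0],[0,0,0]],
    [255,[-11.5,-4.5,0],[0,0,0]],
    [255,[-14.5,-5.7,0],[0,0,0]],
    [255,[-17.5,-6.9,0],[0,0,0]],
    [255,[-20.5,-8.1,0],[0,0,0]],
    [255,[-22.5,-9,0],[0,0,0]],
    [255,[-23.7,-9.4,0],[0,0,0]],
    [255,[-24.15,-9.55,0],[0,0,0]],
    [255,[-24.15,-9.55,0],[0,0,0]],
  ],
)

```text
clock: 11.33
eef_pos: [470.5, 156.2, 175.9]
tcp_rot: [-3.141, 0.0, 1.713]
contact_force: [0.1, 0.0, -5.0]
opening: 0.181
```

play_rows(
  rows=[
    [255,[0,0,1],[0,0,0]],
    [255,[0,0,3],[0,0,0]],
    [255,[0,0,5],[0,0,0]],
    [255,[0,0,7],[0,0,0]],
    [255,[0,0,8.5],[0,0,0]],
    [255,[0,0,9.5],[0,0,0]],
    [255,[0,0,10],[0,0,0]],
    [255,[0,0,10],[0,0,0]],
    [255,[0,0,10],[0,0,0]],
    [255,[0,0,10],[0,0,0]],
  ],
)

```text
clock: 12.17
eef_pos: [471.6, 157.5, 77.0]
tcp_rot: [3.14, -0.0, 1.715]
contact_force: [-0.0, -0.1, -4.9]
opening: 0.179
```

```bash
python3 -c "
from h import *
print(delta([470.3,156.7,70],1.715), readout.sense()['contact_force'])
c=calibration('wrist');p,d=grab_frame('wrist');save('w7.png',p)
print(delta([470.3,156.7,70],1.715))"
```

```text
(12.1667, array([471.6, 157.5,  77. ]), array([ 3.14 , -0.   ,  1.715]), [array([-0.06, -0.14,  0.7 ]), array([ 0.001, -0.   , -0.   ])], 0.17869910410054013) [-0.01602242 -0.14778897 -4.85492218]
(12.2167, array([471.5, 157.4,  77.1]), array([ 3.14 , -0.   ,  1.715]), [array([-0.05, -0.13,  0.71]), array([ 0.002, -0.   , -0.   ])], 0.18304537081404865)
```

View pics/w7.png

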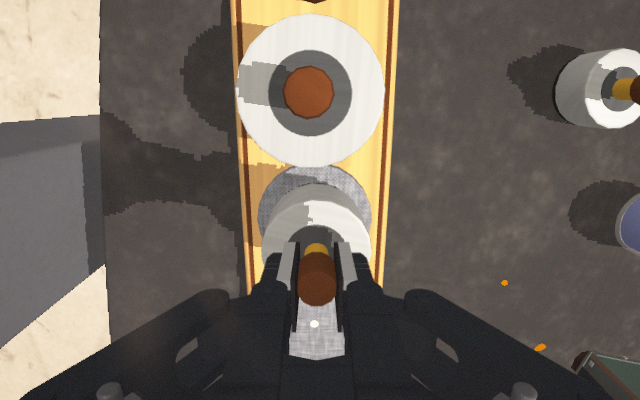

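play_rows(
  rows=[
    [255,[0,-0.06,0.2],[0,0,0]],
    [255,[0,-0.06,0.4],[0,0,0]],
    [255,[0,-0.06,0.5],[0,0,0]],
    [255,[0,-0.06,0.6],[0,0,0]],
    [255,[0,-0.06,0.6],[0,0,0]],
    [255,[0,-0.06,0.6],[0,0,0]],
  ],
)

```text
clock: 12.72
eef_pos: [470.2, 157.0, 70.3]
tcp_rot: [3.142, -0.0, 1.715]
contact_force: [-0.0, 0.2, -4.8]
opening: 0.183
```

play_rows(
  rows=[
    [255,[0,0,0.05],[0,0,0]],
    [255,[0,0,0.1],[0,0,0]],
    [255,[0,0,0.1],[0,0,0]],
    [255,[0,0,0.1],[0,0,0]],
  ],
)

```text
clock: 13.05
eef_pos: [470.2, 157.0, 70.1]
tcp_rot: [3.141, 0.0, 1.715]
contact_force: [-4.4, -1.5, 9.2]
opening: 0.181
```

play_rows(
  rows=[
    [150,[0,0,-0.02],[0,0,0]],
    [120,[0,0,-0.05],[0,0,0]],
    [120,[0,0,-0.1],[0,0,0]],
    [120,[0,0,-0.1],[0,0,0]],
    [120,[0,0,-2],[0,0,0]],
    [120,[0,0,-4],[0,0,0]],
    [120,[0,0,-7],[0,0,0]],
    [120,[0,0,-10],[0,0,0]],
    [120,[0,0,-12],[0,0,0]],
    [120,[0,0,-12],[0,0,0]],
    [120,[0,0,-12],[0,0,0]],
    [120,[0,0,-12],[0,0,0]],
  ],
)

```text
clock: 14.05
eef_pos: [469.8, 156.8, 188.6]
tcp_rot: [-3.141, 0.0, 1.715]
contact_force: [-1.0, 0.4, 0.1]
opening: 0.528
```

```bash
python3 -c "
from h import *
print(delta([631.5,263,120],1.715), readout.sense()['contact_force'])
c=calibration('wrist');p,d=grab_frame('wrist');save('w8.png',p);import pickle;pickle.dump((c,p,d),open('w8.pkl','wb'))"
```

```text
(14.05, array([469.8, 156.8, 188.6]), array([-3.141,  0.   ,  1.715]), [array([ 8.19, 17.53,  6.85]), array([-0.001,  0.   , -0.   ])], 0.527812712951159) [-1.03375162  0.36230219  0.06155173]
```

View pics/w8.png

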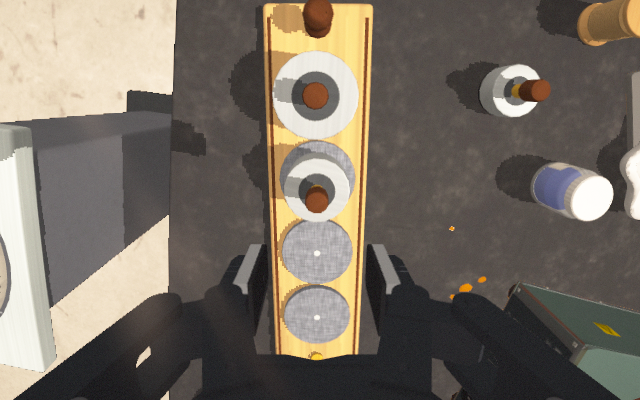

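```bash
python3 - <<'E'
from h import *
import pickle
W=pickle.load(open('w8.pkl','rb'))
c=plane(W[0],*dot(W,317,252,6),22);d=plane(W[0],*dot(W,317,317,6),22)
print('c',c.round(1),'d',d.round(1),'b',(2*c-d).round(1),'a',(3*c-2*d).round(1))
for n,u,v,z in [('56',317,200,88),('66',315,95,96),('46',540,90,58)]:
    ce,st=brownb(W,u,v,18);print(n,ce.round(1),st,plane(W[0],*ce,z).round(1))
E
```

```text
c [480.7  81.2  22. ] d [491.7   5.9  22. ] b [469.7 156.6  22. ] a [458.7 232.   22. ]
56 [316.1 199.1] [305 186  23  27 499] [469.3 156.2  88. ]
66 [314.8  95.2] [302  82  27  27 548] [457.6 230.5  96. ]
46 [535.4  90. ] [522  79  29  23 558] [631.  262.9  58. ]
```

play_rows(
  rows=[
    [120,[1.6,3.4,0],[0,0,0]],
    [120,[3.2,6.8,0],[0,0,0]],
    [120,[4.8,10.2,0],[0,0,0]],
    [120,[6.4,13.6,1],[0,0,0]],
    [120,[7.6,16.2,3],[0,0,0]],
    [120,[8.2,17.5,5],[0,0,0]],
    [120,[8.2,17.5,6.8],[0,0,0]],
    [120,[8.2,17.5,6.8],[0,0,0]],
    [120,[8.2,17.5,6.8],[0,0,0]],
    [120,[8.2,17.5,6.8],[0,0,0]],
  ],
)

```text
clock: 14.93
eef_pos: [631.3, 263.0, 121.2]
tcp_rot: [-3.141, 0.0, 1.715]
contact_force: [-0.6, -0.0, 0.9]
opening: 0.531
```

```bash
python3 -c "
from h import *
W=calibration('wrist'),*grab_frame('wrist');save('w9.png',W[1])
ce,st=brownb(W,317,220,30); q=plane(W[0],*ce,64-6);print(ce,st,q.round(1))
print(delta([q[0]+.3,q[1]-.3,38],1.715))
"
```

```text
[317.820059   213.16666667] [305 197  27  33 678] [631.7 264.1  58. ]
(14.9833, array([631.7, 263.1, 122.1]), array([ 3.141, -0.   ,  1.715]), [array([0.06, 0.04, 8.41]), array([ 0.001, -0.   , -0.   ])], 0.5308730711974774)
```

View pics/w9.png

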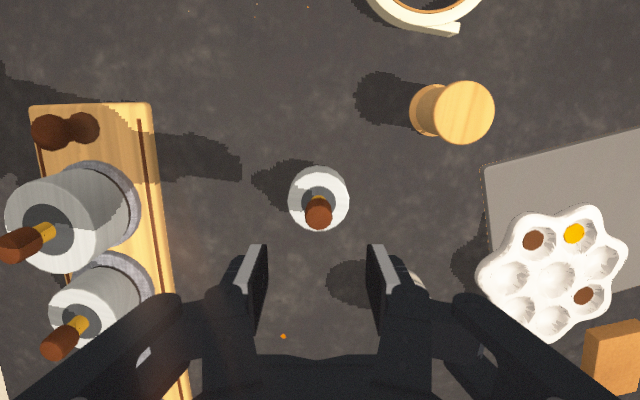

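play_rows(
  rows=[
    [120,[0.1,0,2],[0,0,0]],
    [120,[0.1,0,4],[0,0,0]],
    [120,[0.1,0,6],[0,0,0]],
    [120,[0.1,0,7.5],[0,0,0]],
    [120,[0.1,0,8.2],[0,0,0]],
    [120,[0.1,0,8.2],[0,0,0]],
    [255,[0.1,0,8.2],[0,0,0]],
    [255,[0.1,0,8.2],[0,0,0]],
    [255,[0.1,0,8.2],[0,0,0]],
    [255,[0.1,0,8.2],[0,0,0]],
    [255,[0.1,0,8.2],[0,0,0]],
  ],
)

```text
clock: 15.9
eef_pos: [632.3, 264.6, 40.9]
tcp_rot: [3.14, -0.001, 1.715]
contact_force: [-1.8, -0.5, 6.6]
opening: 0.183
```

play_rows(
  rows=[
    [255,[0,0,-0.5],[0,0,0]],
    [255,[0,0,-1.5],[0,0,0]],
    [255,[0,0,-3],[0,0,0]],
    [255,[0,0,-5],[0,0,0]],
    [255,[0,0,-7],[0,0,0]],
    [255,[0,0,-9],[0,0,0]],
    [255,[0,0,-11],[0,0,0]],
    [255,[0,0,-12.5],[0,0,0]],
    [255,[0,0,-13],[0,0,0]],
    [255,[0,0,-13],[0,0,0]],
    [255,[0,0,-13],[0,0,0]],
  ],
)

```text
clock: 16.82
eef_pos: [631.3, 264.2, 169.5]
tcp_rot: [3.141, -0.0, 1.715]
contact_force: [-0.6, -0.4, -3.1]
opening: 0.181
```

```bash
python3 -c "
from h import *
print(delta([481.1,81,172],1.715), readout.sense()['contact_force'])"
```

```text
(16.8167, array([631.3, 264.2, 169.5]), array([ 3.141, -0.   ,  1.715]), [array([-15.97, -17.49,  -0.26]), array([ 0., -0., -0.])], 0.18142601566589206) [-0.64085278 -0.41354687 -3.13503709]
```

play_rows(
  rows=[
    [255,[-0.7,-0.8,0],[0,0,0]],
    [255,[-2,-2.2,0],[0,0,0]],
    [255,[-3.7,-4,0],[0,0,0]],
    [255,[-5.7,-6.2,0],[0,0,0]],
    [255,[-7.7,-8.4,0],[0,0,0]],
    [255,[-9.7,-10.6,0],[0,0,0]],
    [255,[-11.7,-12.8,0],[0,0,0]],
    [255,[-13.5,-14.8,0],[0,0,0]],
    [255,[-15,-16.4,0],[0,0,0]],
    [255,[-15.7,-17.2,0],[0,0,0]],
    [255,[-15.95,-17.5,0],[0,0,0]],
    [255,[-15.95,-17.5,0],[0,0,0]],
  ],
)

```text
clock: 17.82
eef_pos: [480.6, 80.8, 169.0]
tcp_rot: [-3.141, -0.0, 1.714]
contact_force: [-0.0, -0.1, -1.6]
opening: 0.186
```

play_rows(
  rows=[
    [255,[0,0,1],[0,0,0]],
    [255,[0,0,3],[0,0,0]],
    [255,[0,0,5],[0,0,0]],
    [255,[0,0,7],[0,0,0]],
    [255,[0,0,8.5],[0,0,0]],
    [255,[0,0,9.5],[0,0,0]],
    [255,[0,0,10],[0,0,0]],
    [255,[0,0,10],[0,0,0]],
    [255,[0,0,10],[0,0,0]],
    [255,[0,0,10],[0,0,0]],
  ],
)

```text
clock: 18.65
eef_pos: [481.9, 81.5, 69.9]
tcp_rot: [3.14, -0.0, 1.715]
contact_force: [0.4, -1.3, -2.0]
opening: 0.184
```

```bash
python3 -c "
from h import *
print(delta([481.1,81.2,63],1.715), readout.sense()['contact_force'])"
```

```text
(18.65, array([481.9,  81.5,  69.9]), array([ 3.14 , -0.   ,  1.715]), [array([-0.02, -0.09,  0.69]), array([ 0.001, -0.   , -0.   ])], 0.1839057862842478) [ 0.38732434 -1.27181654 -2.04830822]
```

play_rows(
  rows=[
    [255,[0,0,0.2],[0,0,0]],
    [255,[0,0,0.4],[0,0,0]],
    [255,[0,0,0.5],[0,0,0]],
    [255,[0,0,0.6],[0,0,0]],
    [255,[0,0,0.6],[0,0,0]],
    [255,[0,0,0.65],[0,0,0]],
    [255,[0,0,0.65],[0,0,0]],
    [255,[0,0,0.65],[0,0,0]],
  ],
)

```text
clock: 19.32
eef_pos: [481.2, 81.3, 62.9]
tcp_rot: [3.141, 0.0, 1.715]
contact_force: [-1.5, -0.3, 0.6]
opening: 0.183
```

play_rows(
  rows=[
    [255,[0,0,0.03],[0,0,0]],
    [255,[0,0,0.03],[0,0,0]],
    [150,[0,0,0],[0,0,0]],
    [120,[0,0,-0.05],[0,0,0]],
    [120,[0,0,-0.1],[0,0,0]],
    [120,[0,0,-2],[0,0,0]],
    [120,[0,0,-4],[0,0,0]],
    [120,[0,0,-7],[0,0,0]],
    [120,[0,0,-10],[0,0,0]],
    [120,[0,0,-12],[0,0,0]],
    [120,[0,0,-12],[0,0,0]],
    [120,[0,0,-12],[0,0,0]],
  ],
)

```text
clock: 20.32
eef_pos: [482.0, 81.4, 183.9]
tcp_rot: [3.139, -0.0, 1.715]
contact_force: [0.2, -0.6, -0.4]
opening: 0.53
```

```bash
python3 -c "
from h import *
print(delta([432.5,-263.5,130],1.715), readout.sense()['contact_force'])
c=calibration('wrist');p,d=grab_frame('wrist');save('w10.png',p);import pickle;pickle.dump((c,p,d),open('w10.pkl','wb'))"
```

```text
(20.3167, array([482. ,  81.4, 183.9]), array([ 3.139, -0.   ,  1.715]), [array([-33.43,  -9.86,   5.35]), array([ 0.003, -0.   , -0.   ])], 0.5302059897620234) [ 0.19910467 -0.58949859 -0.39300629]
```

View pics/w10.png

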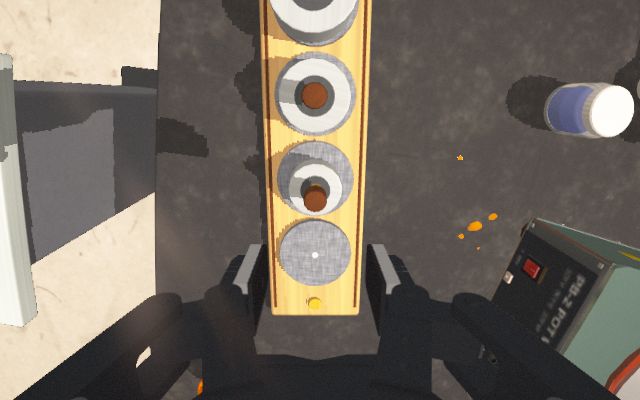

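play_rows(
  rows=[
    [120,[-3.3,-1,0],[0,0,0]],
    [120,[-7,-2.1,0],[0,0,0]],
    [120,[-10.7,-3.2,0],[0,0,0]],
    [120,[-14.4,-4.3,0],[0,0,0]],
    [120,[-18.1,-5.4,0],[0,0,0]],
    [120,[-21.8,-6.5,0],[0,0,0]],
    [120,[-25.5,-7.6,0],[0,0,0]],
    [120,[-29,-8.6,0],[0,0,0]],
    [120,[-32,-9.5,1],[0,0,0]],
    [120,[-33.4,-9.9,3],[0,0,0]],
    [120,[-33.4,-9.9,5],[0,0,0]],
    [120,[-33.4,-9.9,5],[0,0,0]],
  ],
)

```text
clock: 21.37
eef_pos: [427.9, -262.8, 128.2]
tcp_rot: [-3.136, -0.005, 1.713]
contact_force: [-1.4, 1.2, -0.4]
opening: 0.531
```

play_rows(
  rows=[
    [120,[0,0,0],[0,0,0]],
    [120,[0,0,0],[0,0,0]],
    [120,[0,0,0],[0,0,0]],
  ],
)

```text
clock: 21.62
eef_pos: [431.7, -263.1, 133.5]
tcp_rot: [3.141, 0.0, 1.716]
contact_force: [0.9, -0.6, 0.7]
opening: 0.522
```

```bash
python3 -c "
from h import *
W=calibration('wrist'),*grab_frame('wrist');save('w11.png',W[1])
import pickle;pickle.dump(W,open('w11.pkl','wb'))
ce,st=brownb(W,317,210,30); q=plane(W[0],*ce,56-6);print(ce,st,q.round(1))
print(delta([q[0]+.3,q[1]-.1,31],1.715))
"
```

```text
[315.83948339 206.47232472] [305 192  24  30 542] [ 431.2 -264.1   50. ]
(21.6667, array([ 431.8, -263.2,  133.6]), array([3.141e+00, 1.000e-03, 1.716e+00]), [array([-0.09, -0.05, 10.26]), array([0.001, 0.001, 0.001])], 0.5330120090864239)
```

View pics/w11.png

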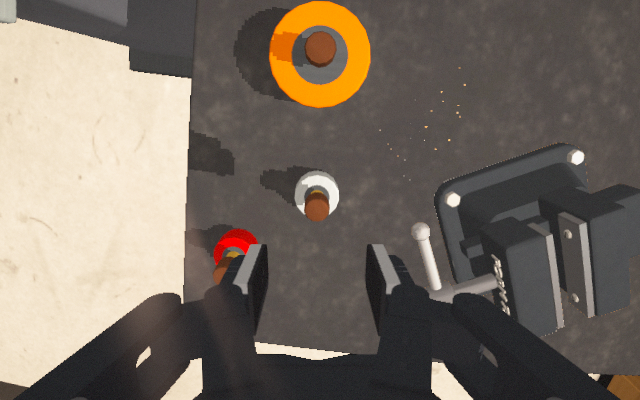

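```bash
python3 - <<'E'
from h import *
import pickle
T=pickle.load(open('top0.pkl','rb'))
print('red',plane(T[0],430.3,249,50).round(1))
W=pickle.load(open('w11.pkl','rb'))
for u,v in [(236,240),(320,48),(453,200),(420,231),(437,285),(505,260),(570,230),(620,195),(495,285),(545,320)]:
    print(u,v,pt(W[0],u,v,W[2][v,u]).round(0))
E
```

```text
red [ 371.3 -325.4   50. ]
236 240 [ 372. -311.   23.]
320 48 [ 419. -165.   80.]
453 200 [ 542. -253.   18.]
420 231 [ 498. -262.   78.]
437 285 [ 520. -300.   76.]
505 260 [ 547. -267.   96.]
570 230 [ 589. -244.   88.]
620 195 [ 639. -221.   65.]
495 285 [ 559. -293.   78.]
545 320 [ 587. -304.   99.]
```

play_rows(
  rows=[
    [165,[-0.1,0,0],[0,0,0.12]],
    [165,[-0.1,0,0],[0,0,0.24]],
    [165,[-0.1,0,0],[0,0,0.36]],
    [165,[-0.1,0,0],[0,0,0.48]],
    [165,[-0.1,0,0],[0,0,0.6]],
    [165,[-0.1,0,0],[0,0,0.72]],
    [165,[-0.1,0,0],[0,0,0.84]],
    [165,[-0.1,0,0],[0,0,0.93]],
    [165,[-0.1,0,2],[0,0,0.93]],
    [165,[-0.1,0,3],[0,0,0.93]],
    [165,[-0.1,0,3],[0,0,0.93]],
    [165,[-0.1,0,3],[0,0,0.93]],
  ],
)

```text
clock: 22.67
eef_pos: [431.1, -264.0, 102.8]
tcp_rot: [-3.141, 0.0, 0.786]
contact_force: [-0.0, -0.0, -0.1]
opening: 0.353
```

```bash
python3 -c "
from h import *
W=calibration('wrist'),*grab_frame('wrist');save('w12.png',W[1])
import pickle;pickle.dump(W,open('w12.pkl','wb'))
ce,st=brownb(W,317,230,26); q=plane(W[0],*ce,56-6);print(ce,st,q.round(1))
print(delta([q[0],q[1],31],.785))
"
```

```text
[317.932341   219.71989175] [304 204  29  33 739] [ 432.1 -264.6   50. ]
(22.7167, array([ 431.5, -264.3,  103.2]), array([-3.142,  0.   ,  0.786]), [array([0.03, 0.07, 7.22]), array([-0.   ,  0.   ,  0.001])], 0.35589273862241527)
```

View pics/w12.png

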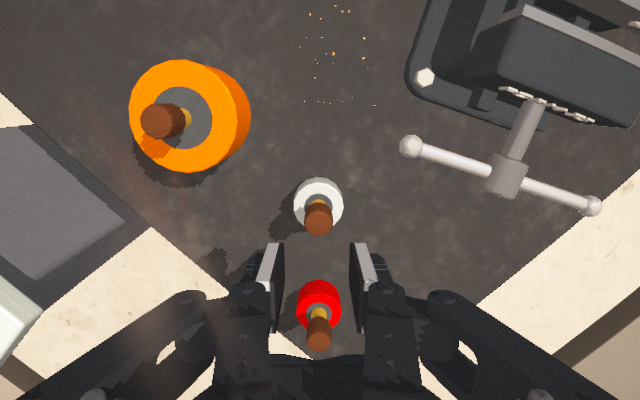

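play_rows(
  rows=[
    [165,[0,0.07,2],[0,0,0]],
    [165,[0,0.07,4],[0,0,0]],
    [165,[0,0.07,5.5],[0,0,0]],
    [165,[0,0.07,6.8],[0,0,0]],
    [165,[0,0.07,7.2],[0,0,0]],
    [165,[0,0.07,7.2],[0,0,0]],
    [255,[0,0.07,7.2],[0,0,0]],
    [255,[0,0.07,7.2],[0,0,0]],
    [255,[0,0.07,7.2],[0,0,0]],
    [255,[0,0.07,7.2],[0,0,0]],
    [255,[0,0.07,7.2],[0,0,0]],
  ],
)

```text
clock: 23.63
eef_pos: [432.3, -265.3, 31.6]
tcp_rot: [3.14, -0.0, 0.785]
contact_force: [-1.5, 0.8, 7.2]
opening: 0.184
```

play_rows(
  rows=[
    [255,[0,0,-0.5],[0,0,0]],
    [255,[0,0,-1.5],[0,0,0]],
    [255,[0,0,-3],[0,0,0]],
    [255,[0,0,-5],[0,0,0]],
    [255,[0,0,-7],[0,0,0]],
    [255,[0,0,-9],[0,0,0]],
    [255,[0,0,-11],[0,0,0]],
    [255,[0,0,-12.5],[0,0,0]],
    [255,[0,0,-13],[0,0,0]],
    [255,[0,0,-13],[0,0,0]],
    [255,[0,0,-13],[0,0,0]],
  ],
)

```text
clock: 24.55
eef_pos: [431.5, -264.8, 160.7]
tcp_rot: [3.141, -0.0, 0.785]
contact_force: [-0.5, -1.1, -1.3]
opening: 0.181
```

```bash
python3 -c "
from h import *
print(delta([491.9,5.9,162],1.715), readout.sense()['contact_force'])"
```

```text
(24.55, array([ 431.5, -264.8,  160.7]), array([ 3.141, -0.   ,  0.785]), [array([ 23.4 , -14.89,  -0.13]), array([ 0.  ,  0.  , -0.93])], 0.18092698184741962) [-0.52015813 -1.13683679 -1.25562444]
```

play_rows(
  rows=[
    [255,[0.8,-0.5,0],[0,0,-0.05]],
    [255,[2.5,-1.6,0],[0,0,-0.15]],
    [255,[5,-3.2,0],[0,0,-0.25]],
    [255,[7.8,-5,0],[0,0,-0.36]],
    [255,[10.6,-6.8,0],[0,0,-0.47]],
    [255,[13.4,-8.6,0],[0,0,-0.58]],
    [255,[16.2,-10.3,0],[0,0,-0.69]],
    [255,[18.8,-12,0],[0,0,-0.79]],
    [255,[21.2,-13.5,0],[0,0,-0.87]],
    [255,[22.7,-14.5,0],[0,0,-0.92]],
    [255,[23.4,-14.9,0],[0,0,-0.93]],
    [255,[23.4,-14.9,0],[0,0,-0.93]],
  ],
)

```text
clock: 25.55
eef_pos: [491.6, 7.1, 159.7]
tcp_rot: [-3.14, -0.0, 1.716]
contact_force: [-0.9, -0.7, -1.4]
opening: 0.188
```

play_rows(
  rows=[
    [255,[0,0,1],[0,0,0]],
    [255,[0,0,3],[0,0,0]],
    [255,[0,0,5],[0,0,0]],
    [255,[0,0,7],[0,0,0]],
    [255,[0,0,8.5],[0,0,0]],
    [255,[0,0,9.5],[0,0,0]],
    [255,[0,0,10],[0,0,0]],
    [255,[0,0,10],[0,0,0]],
    [255,[0,0,10],[0,0,0]],
    [255,[0,0,10],[0,0,0]],
  ],
)

```text
clock: 26.38
eef_pos: [492.6, 5.6, 61.5]
tcp_rot: [3.14, 0.0, 1.714]
contact_force: [-0.4, 0.6, -1.5]
opening: 0.18
```

```bash
python3 -c "
from h import *
print(delta([491.9,6,54],1.715), readout.sense()['contact_force'])"
```

```text
(26.3833, array([492.6,   5.6,  61.5]), array([3.14 , 0.   , 1.714]), [array([ 0.05, -0.07,  0.75]), array([ 0.001,  0.   , -0.001])], 0.1802330647373833) [-0.37255478  0.55487139 -1.49453961]
```

play_rows(
  rows=[
    [255,[0.04,0,0.2],[0,0,0]],
    [255,[0.04,0,0.4],[0,0,0]],
    [255,[0.04,0,0.5],[0,0,0]],
    [255,[0.04,0,0.6],[0,0,0]],
    [255,[0.04,0,0.65],[0,0,0]],
    [255,[0.04,0,0.7],[0,0,0]],
    [255,[0.04,0,0.7],[0,0,0]],
    [255,[0.04,0,0.7],[0,0,0]],
  ],
)

```text
clock: 27.05
eef_pos: [492.0, 6.2, 53.8]
tcp_rot: [-3.142, -0.0, 1.715]
contact_force: [-0.1, 0.3, -1.7]
opening: 0.182
```

play_rows(
  rows=[
    [255,[0,0,0.05],[0,0,0]],
    [255,[0,0,0.08],[0,0,0]],
    [255,[0,0,0.08],[0,0,0]],
    [255,[0,0,0.08],[0,0,0]],
  ],
)

```text
clock: 27.38
eef_pos: [492.0, 6.2, 53.6]
tcp_rot: [3.142, 0.0, 1.715]
contact_force: [-2.4, 0.2, 8.8]
opening: 0.183
```

play_rows(
  rows=[
    [150,[0,0,-0.02],[0,0,0]],
    [120,[0,0,-0.05],[0,0,0]],
    [120,[0,0,-0.1],[0,0,0]],
    [120,[0,0,-0.1],[0,0,0]],
    [120,[0,0,-2],[0,0,0]],
    [120,[0,0,-5],[0,0,0]],
    [120,[1,0,-8],[0,0,0]],
    [120,[3,0,-11],[0,0,0]],
    [120,[4,0,-14],[0,0,0]],
    [120,[4,0,-16],[0,0,0]],
    [120,[4,0,-17],[0,0,0]],
    [120,[4,0,-17],[0,0,0]],
  ],
)

```text
clock: 28.38
eef_pos: [487.5, 46.0, 225.0]
tcp_rot: [3.138, 0.0, 1.715]
contact_force: [-0.4, -0.6, -0.3]
opening: 0.53
```

play_rows(
  rows=[
    [120,[0,0,0],[0,0,0]],
    [120,[0,0,0],[0,0,0]],
    [120,[0,0,0],[0,0,0]],
  ],
)

```text
clock: 28.63
eef_pos: [485.3, 45.4, 221.3]
tcp_rot: [-3.139, -0.0, 1.714]
contact_force: [0.5, -0.1, -0.5]
opening: 0.53
```

```bash
python3 - <<'E'
from h import *
import pickle
for n in ['wrist','top','scene']:
    W=calibration(n),*grab_frame(n); pickle.dump(W,open(n+'f.pkl','wb'))
    p=W[1]
    if n=='top': p=cv2.resize(p[100:265,190:450],None,fx=3,fy=3,interpolation=cv2.INTER_CUBIC)
    if n=='scene': p=cv2.resize(p[130:350,220:380],None,fx=2.7,fy=2.7,interpolation=cv2.INTER_CUBIC)
    save(n+'f.png',p)
print(readout.sense()['eef_pos'])
E
```

```text
[485.74549416  45.60450281 221.91197913]
```

View pics/wristf.png

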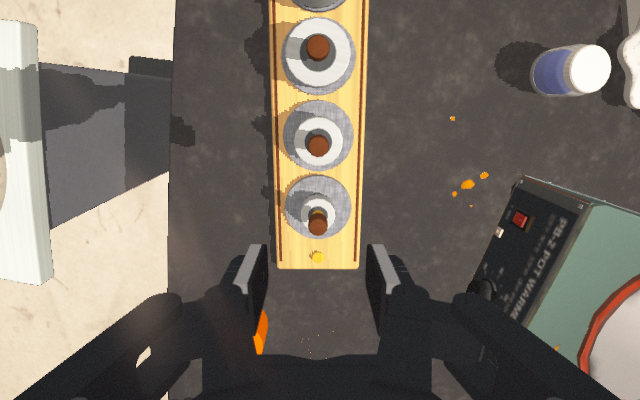

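View pics/topf.png

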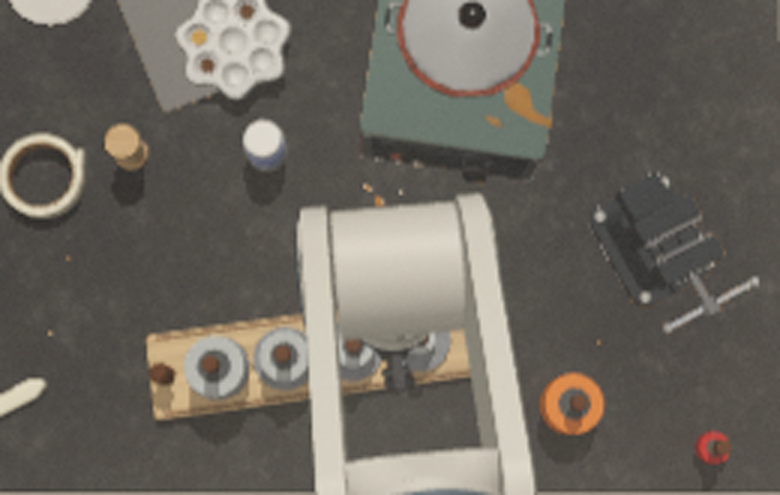

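View pics/scenef.png

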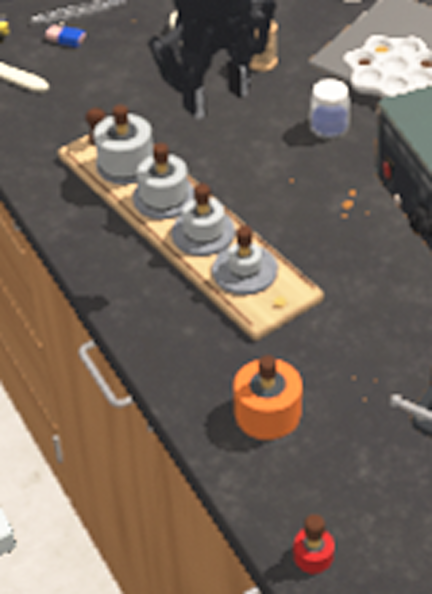

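```bash
python3 - <<'E'
from h import *
import pickle
W=pickle.load(open('wristf.pkl','rb'))
for n,u,v,z,t in [('56',317,46,88,(469.8,156.6)),('46',318,145,81,(480.7,81.2)),('36',317,226,72,(491.6,5.9))]:
    ce,st=brownb(W,u,v,15);print(n,st,plane(W[0],*ce,z).round(1),t)
T0=pickle.load(open('top0.pkl','rb'));T=pickle.load(open('topf.pkl','rb'))
def jar(I):
    g=I[1][140:165,265:295].astype(int); m=(g.min(2)>165); yy,xx=np.nonzero(m); return xx.mean(),yy.mean(),m.sum()
print(jar(T0),jar(T))
E
```

```text
56 [306  35  23  26 471] [469.5 154.9  88. ] (469.8, 156.6)
46 [308 135  21  22 358] [480.8  80.   81. ] (480.7, 81.2)
36 [309 212  18  24 339] [491.1   7.3  72. ] (491.6, 5.9)
(np.float64(11.974137931034482), np.float64(5.655172413793103), np.int64(116)) (np.float64(11.91150442477876), np.float64(5.716814159292035), np.int64(113))
```

All four are within about 2 mm of their pad centres, and the jar hasn't moved. I'm handing the job in.

```bash
python3 -c "
from rig import r,readout
print(readout.sense()['clock']); print(r.sign_off())"
```

```text
28.7833
the job is handed in; nothing more can be done
None
```

All four weights stand upright on the rack, largest to smallest from the post: 66 on pad a, 56 on b, 46 on c and 36 on d. I picked each up by its knob, set it down and let go, then handed the job in at 28.8 s with the gripper clear.

- **Centring:** in the last wrist-camera measurements each weight was within about 2 mm of its pad centre. The largest was about 1.3 mm off, last measured before weights 46 and 36 were placed. The final overhead and scene pictures show it still standing in place, but I did not measure it again. The estimates themselves vary by 1–2 mm between views, which is about the camera calibration's accuracy.
- **Other objects:** comparing overhead pictures from before and after, the jar did not move. The orange and red look-alikes were not touched.
- **Forces:** the highest readings I saw were under 10 N. I read the force only at the end of each move.
- **Checks that failed:** two readings of a pad's centre dot were spoiled by the gripper's shadow and by too small a search window. I dropped those and used other views and the 76 mm pad spacing instead.

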